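# Line the potted succulents up by size on the saucers

### The job

Line the four potted succulents up on the saucers of the plant tray in order of pot size, one pot to a saucer: the smallest next to the watering can, the largest at the bowl's end. Keep the pots upright, set each one down in the middle of its saucer rather than dropping it, and leave the watering can and the bowl where they stand.

Things in the scene. Friction and masses are not known exactly. Their poses are not given: they have to be found in the camera images.
- pot_40_center (a point): Centre, half-way up the clay, of the smallest pot: terracotta, 40 mm across the rim, 42 mm high, with one round ribbed ball cactus rising 18 mm above the rim. Top 14 mm: straight collar, 40 mm across, best to grip; below it the wall tapers from 34 to 26 mm. Rim 21.0 mm above this point, foot 21.0 mm below. About 70 g, loose, upright on the desk (z = 0) between robot and tray; z up.
- pot_48_center (a point): Centre, half-way up the clay, of the second smallest pot: terracotta, 48 mm across the rim, 49 mm high, with a flat grey-green rosette rising 16 mm above the rim. Top 17 mm: straight collar, 48 mm across, best to grip; below it the wall tapers from 41 to 32 mm. Rim 24.5 mm above this point, foot 24.5 mm below. About 110 g, loose, upright on the desk (z = 0) between robot and tray; z up.
- pot_56_center (a point): Centre, half-way up the clay, of the second largest pot: terracotta, 56 mm across the rim, 57 mm high, with a clump of stubby finger cacti rising 19 mm above the rim. Top 19 mm: straight collar, 56 mm across, best to grip; below it the wall tapers from 48 to 37 mm. Rim 28.5 mm above this point, foot 28.5 mm below. About 170 g, loose, upright on the desk (z = 0) between robot and tray; z up.
- pot_64_center (a point): Centre, half-way up the clay, of the largest pot: terracotta, 64 mm across the rim, 65 mm high, with an aloe with pointed leaves rising 25 mm above the rim. Top 22 mm: straight collar, 64 mm across, best to grip; below it the wall tapers from 55 to 42 mm. Rim 32.5 mm above this point, foot 32.5 mm below. About 250 g, loose, upright on the desk (z = 0) between robot and tray; z up.
- saucer_a: One of four equal, fixed terracotta saucers, 88 mm across, in a straight row 105 mm apart on a low bamboo tray (440 by 112 mm, lip 17 mm above the desk). Origin: centre of its underside, 10 mm above the desk; its flat floor (74 mm across), where a pot stands, is 5 mm and its lip 11 mm above the origin. The letters do not give the order in the row.
- saucer_b: One of four equal, fixed terracotta saucers, 88 mm across, in a straight row 105 mm apart on a low bamboo tray (440 by 112 mm, lip 17 mm above the desk). Origin: centre of its underside, 10 mm above the desk; its flat floor (74 mm across), where a pot stands, is 5 mm and its lip 11 mm above the origin. The letters do not give the order in the row.
- saucer_c: One of four equal, fixed terracotta saucers, 88 mm across, in a straight row 105 mm apart on a low bamboo tray (440 by 112 mm, lip 17 mm above the desk). Origin: centre of its underside, 10 mm above the desk; its flat floor (74 mm across), where a pot stands, is 5 mm and its lip 11 mm above the origin. The letters do not give the order in the row.
- saucer_d: One of four equal, fixed terracotta saucers, 88 mm across, in a straight row 105 mm apart on a low bamboo tray (440 by 112 mm, lip 17 mm above the desk). Origin: centre of its underside, 10 mm above the desk; its flat floor (74 mm across), where a pot stands, is 5 mm and its lip 11 mm above the origin. The letters do not give the order in the row.
- watering_can: Pale grey metal can, drum 80 mm across and 80 mm high, handle towards the robot up to 116 mm high, thin spout away from the robot 105 mm out, 110 mm high; 0.6 kg, loose. It stands on the desk in line with the saucers, beyond one end of the tray (which end varies), its centre 117.5 mm from the nearest saucer's. Origin: centre of its underside, z up.
- bowl: Round brown bowl, 92 mm across, 45 mm high, 0.35 kg, loose; on the desk beyond the tray's other end, 117.5 mm from the nearest saucer. Origin: centre of its underside. Not listed: a mouse (33 mm high) and small flat things (11 mm) between the pots, none within 60 mm of a pot's centre; to the robot's left mug and stapler, right a notebook; books, speakers and the like at the desk's edges, up to 190 mm high.
Not all that is in view belongs to the job. What is shaped like the part that bears pot_64_center but purple is not meant.

How it is judged:
By the outcome, as a careful person would: the job done as asked, in the order asked, and still so for the second after the job is handed in, with the robot touching nothing.
It also fails if it takes over 99 s, if anything falls off the work surface, if the arm or the gripper's body presses on something with over 40 N, if the wrist force passes 120 N, or if a joint passes its speed limit or range.

### The arm

A 7-joint arm with a two-finger parallel gripper is mounted at the origin on the work surface. World frame = base frame: x ahead of the robot, y to its left, z up, the work surface at z = 0. Lengths are in mm, angles in rad, forces in N, time in s.
With the tool pointing down it reaches from about 425 to 875 mm from the base axis. Payload 8.4 kg.
Tool frame: the origin (TCP) lies at the very end of the fingers, on their centre line; the grasp point (between the pads) lies 19 mm behind it; z points along the fingers, y is the line along which they close (so a half turn about z gives the same grasp; the last joint's range is limited). The gripper opens to 85 mm and grips with 20 to 120 N. Pads are 22 mm wide; open, the fingers measure 114 mm over their backs; the gripper's body (76 mm by 85 mm) begins 54 mm behind the grasp point. The pads swing forward as they close: fully open they stand 13 mm farther back than shut.
Start: joints at [-1.36, 0.333, 0.04, 1.465, -0.013, 1.343, -0.059], TCP at [198.165, 619.027, 231.308] pointing down, gripper open.
Joint ranges: [-2.58, 2.58], [-0.38, 2.09], [-1.3, 1.39], [0.25, 2.4], [-1.5, 4.64], [0.08, 2.09], [-2.65, 2.65]. Speed limits (rad/s): [2.22, 2.22, 2.79, 2.79, 3.14, 3.14, 3.14].

### API

Orientations are given as a 3x3 rotation matrix whose columns are the frame's x, y, z axes.
In Python, from rig import bot gives the robot as it stands. The module is installed in compiled form; this text tells all that it offers.
- The arm moves only by the tool send_rows, never from a script. Its argument "deltas" is a list of rows, each a list of 3 entries, a list of its own where there are three numbers: the shift along the world's x, y, z each as a share of 0.5 m, from -1 to 1, then the turn, a rotation vector about the world's x, y, z each as a share of 1.5 rad, from -1 to 1, then the closure, from -1 (fully open) to 1 (shut). In form: [[[dx, dy, dz], [ax, ay, az], hand], ...]. A call has 1 to 10 rows; each row is the pose to reach, as a shift and turn from the pose commanded when the call began; what a row does not reach only later rows make up. A row lasts 1/10 s, in which the tool goes at most 50 mm and 8.59 degrees, less where a joint would pass 70% of its speed; a pose out of reach is approached as far as the arm can. A call with a number of a shift or a turn outside -1 to 1 is refused whole. A call with a gripper value outside its range is refused whole. The fingers move at their own pace and stop on an object; "force" is the grip in N (left out, the last holds). Time passes only in rows, so rows that repeat a pose let the fingers close. It gives the time, the measured TCP pose, the force, the opening and the grip force at its end, in the units of the state.
- bot.observe(): the state, without advancing time (a new reading comes with each control period).
- bot.camera(name): name is "scene" or "top" or "wrist"; returns a dict with "frame" (420x560x3 uint8, red, green, blue), "mtx" (3x3 intrinsics, pixels), "k1" (the pictures are not rectified: a ray, as slopes to the right and down, at radius r is drawn at 1 + k1 r^2 times it, then the intrinsics apply), "R" (3x3) and "t" (3): a world point X has camera coordinates R X + t; the wrist camera has in their place "mount" (4x4, takes a point from camera to tool coordinates, whose origin is the TCP and whose axes are the flange's). Camera axes: x right, y down, z forward; pixel columns grow to the right and rows downward; lengths in mm; the calibration is good to about 2 mm. A picture is of the moment at which its call begins: read the wrist's pose just before it. There is no depth.
- bot.job_done(): hands the job in; it is judged then, once.
The state is a dict: "time_s": time; "joint_pos": joint angles; "qvel": joint speeds; "joint_torque": joint torques, N m; "ee_pos": TCP position; "ee_rot": TCP orientation; "wrist_force": force on the tool from outside, world axes, zero at the start; "torque": the same for the moment, N m; "opening": finger opening in mm; "finger_force": force on a finger pad.
Only numpy, scipy, OpenCV 4.12 (cv2) and the standard library are available. Lean on these libraries where they do the work, as an engineer would, in place of code of your own. Each camera call takes 0.05 s, during which the arm holds its last target. There are 200 camera calls.

## Working session

There is one attempt and no reset: what is moved stays moved. The work goes in short steps, Python scripts to look and compute and a tool call to move; the robot and the scene stay as the last step left them, time stands still between calls to the robot, and variables do not carry over. Pictures are saved under pics/ and viewed, at most 14 in all, crops included, and the job is handed in when it is done.

Besides the shell and the picture viewer there is one more tool, called after "Call:" by a JSON object that holds its "op" and its "data". send_rows: Moves the arm, as the interface text tells. Shift numbers are shares of 0.5 m and turn numbers shares of 1.5 rad, none past 1 either way. Its arguments: {"type":"object","properties":{"deltas":{"type":"array","items":{"type":"array"}},"force":{"type":"number"}},"required":["deltas"]}

```bash
mkdir -p pics
cat > h.py <<'E'
import numpy as np, cv2, json
from rig import bot
def snap(n,fn):
    s=bot.observe(); c=bot.camera(n)
    cv2.imwrite(f'pics/{fn}.png',cv2.cvtColor(c['frame'],cv2.COLOR_RGB2BGR))
    if 'mount' in c:
        T=np.eye(4);T[:3,:3]=np.array(s['ee_rot']).reshape(3,3);T[:3,3]=s['ee_pos']
        M=np.linalg.inv(T@np.array(c['mount']));R,t=M[:3,:3],M[:3,3]
    else: R,t=np.array(c['R']),np.array(c['t'])
    np.savez(f'pics/{fn}.npz',K=c['mtx'],k1=c['k1'],R=R,t=np.ravel(t))
    return c
def load(fn):
    d=np.load(f'pics/{fn}.npz'); return d['K'],float(d['k1']),d['R'],d['t']
def dist(k1): return np.array([k1,0,0,0,0.])
def ray(fn,uv):
    K,k1,R,t=load(fn)
    p=cv2.undistortPoints(np.array([[uv]],float),K,dist(k1))[0,0]
    d=R.T@np.array([*p,1]); return -R.T@t,d/np.linalg.norm(d)
def onz(fn,uv,z):
    o,d=ray(fn,uv); return o+d*(z-o[2])/d[2]
def tri(obs):
    A=np.zeros((3,3));b=np.zeros(3)
    for fn,uv in obs:
        o,d=ray(fn,uv);P=np.eye(3)-np.outer(d,d);A+=P;b+=P@o
    X=np.linalg.solve(A,b); return X,[np.linalg.norm((np.eye(3)-np.outer(d,d))@(X-o)) for o,d in [ray(f,u) for f,u in obs]]
def proj(fn,X):
    K,k1,R,t=load(fn)
    return cv2.projectPoints(np.array(X,float).reshape(-1,1,3),cv2.Rodrigues(R)[0],t,K,dist(k1))[0][:,0]
E
python3 - <<'E'
from h import *
np.set_printoptions(precision=3,suppress=True)
for n in('scene','top','wrist'):
    snap(n,n+'0'); K,k1,R,t=load(n+'0'); print(n,-R.T@t,R[2],k1,K[0,0])
print(bot.observe())
E
```

```text
scene [806.675 535.877 669.197] [-0.316 -0.6   -0.735] -0.0648823379142177 426.74226962849906
top [ 358.171   39.139 1303.486] [ 0.121 -0.028 -0.992] -0.15243960976492538 481.41016188025407
wrist [134.402 638.532 373.296] [ 0.251 -0.083 -0.965] -0.09257955862943759 355.62812588102054
{'time_s': 0.15, 'joint_pos': array([-1.36 ,  0.334,  0.04 ,  1.466, -0.013,  1.343, -0.058]), 'qvel': array([ 0.001, -0.002, -0.001, -0.001,  0.001, -0.   , -0.001]), 'joint_torque': array([  0.003, -65.905,   1.368, -40.586,   0.017,   0.01 ,  -0.   ]), 'ee_pos': array([198.085, 618.71 , 230.607]), 'ee_rot': array([[-0.952,  0.305, -0.   ],
       [ 0.305,  0.952, -0.001],
       [-0.   , -0.001, -1.   ]]), 'wrist_force': array([ 0.042,  0.077, -0.492]), 'torque': array([ 0.038,  0.001, -0.01 ]), 'finger_force': 0.0, 'opening': 85.59336528259718}
```

View pics/top0.png

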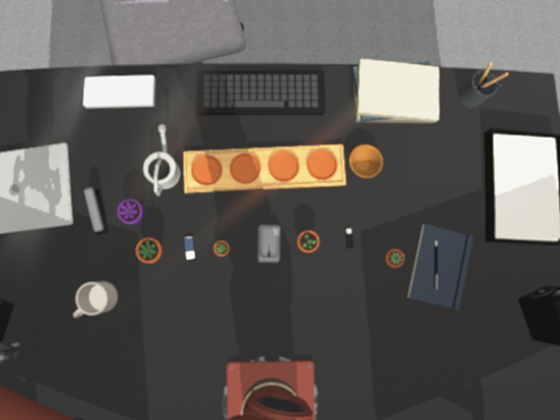

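View pics/scene0.png

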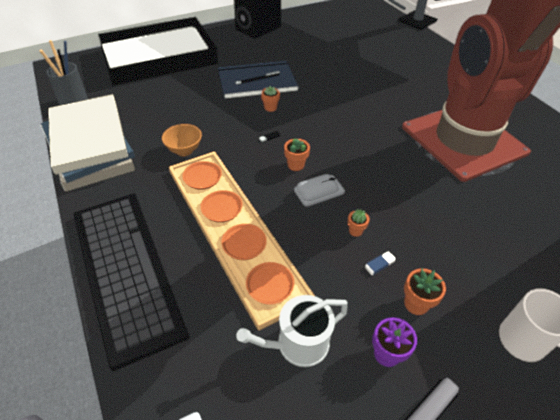

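Top view: image up is +x and left is +y. Candidates for the largest pot are the terracotta aloe at (148,250) and the purple lookalike at (130,211), which I reject. The others are the 40 mm pot at (221,248), the 56 mm pot at (308,241) and the 48 mm pot at (396,258). The saucers are at x≈206, 245, 284 and 322. The can is at the left (+y) end and the bowl at the right, so the order from left to right is 40, 48, 56, 64.

```bash
cat >> h.py <<'E'
def blobs(fn,amin=60):
    im=cv2.imread(f'pics/{fn}.png');hsv=cv2.cvtColor(im,cv2.COLOR_BGR2HSV)
    m=((hsv[...,0]<=14)|(hsv[...,0]>176))&(hsv[...,1]>120)&(hsv[...,2]>60)
    cs,_=cv2.findContours(m.astype(np.uint8),cv2.RETR_EXTERNAL,cv2.CHAIN_APPROX_NONE)
    out=[]
    for c in cs:
        if cv2.contourArea(c)<amin: continue
        h=cv2.convexHull(c)
        if len(h)<5: continue
        out.append((cv2.fitEllipse(h),cv2.contourArea(h)))
    return out
E
python3 - <<'E'
from h import *
np.set_printoptions(precision=1,suppress=True)
for (c,ax,a),A in blobs('top0'): print(np.array(c),np.array(ax),A,'z15',onz('top0',c,15)[:2],'z50',onz('top0',c,50)[:2])
print('scene')
for (c,ax,a),A in blobs('scene0'): print(np.array(c),np.array(ax),A,onz('scene0',c,15)[:2])
im=cv2.imread('pics/top0.png')
cv2.imwrite('pics/c1.png',cv2.resize(im[130:280,100:300],None,fx=4,fy=4,interpolation=cv2.INTER_CUBIC))
E
```

```text
[-282.5  336.5] [ 51.9 727.1] 1212.5 z15 [ 204.4 1402.6] z50 [ 208.6 1365.6]
[274.3 390.6] [ 68.6 136.9] 4952.0 z15 [39.2 -9.5] z50 [47.9 -8.2]
[394.5 258. ] [19.3 19.4] 282.5 z15 [ 385.7 -340.5] z50 [ 384.9 -330.2]
[221. 248.] [16.3 16.3] 202.0 z15 [417.7 129. ] z50 [416.1 126.5]
[148.3 250.1] [26.2 26.8] 540.0 z15 [412.9 324.4] z50 [411.5 316.7]
[307.9 241.1] [22.8 23.1] 400.0 z15 [ 434.4 -104.1] z50 [ 432.3 -100.2]
[206.3 169.5] [30.9 31.5] 748.5 z15 [631.5 169.6] z50 [624.1 166.1]
[244.7 167.8] [31.2 31.4] 749.5 z15 [635.6  64.9] z50 [628.   64.2]
[283.3 165.8] [30.4 31.2] 728.0 z15 [640.7 -40.7] z50 [633.  -38.5]
[321.5 164.1] [29.9 31. ] 707.5 z15 [ 645.3 -146. ] z50 [ 637.5 -140.9]
scene
[423.3 290. ] [41.2 50.1] 1412.0 [392.1 303.1]
[269.5 282.6] [42.7 48.9] 1620.0 [630.2 167.3]
[243.5 241.4] [36.3 45.9] 1279.5 [634.7  62.5]
[357.5 221.7] [21.7 28.3] 417.0 [409.4 117.8]
[221.2 205.7] [31.6 42.5] 1032.0 [639.3 -42.6]
[201.7 174.5] [28.4 39.5] 862.0 [ 643.9 -148.6]
[295.8 153.3] [27.  33.8] 649.0 [ 422.1 -120.9]
[181.8 138.6] [32.2 39.5] 936.5 [ 644.7 -289.1]
[465.9 146.5] [ 66.1 126.9] 4885.0 [35.4 35.3]
[270.2  98. ] [18.3 26.9] 314.5 [ 376.5 -352. ]
[501.5  54.8] [ 92.2 166.8] 10685.0 [-412.  -263.4]
```

View pics/c1.png

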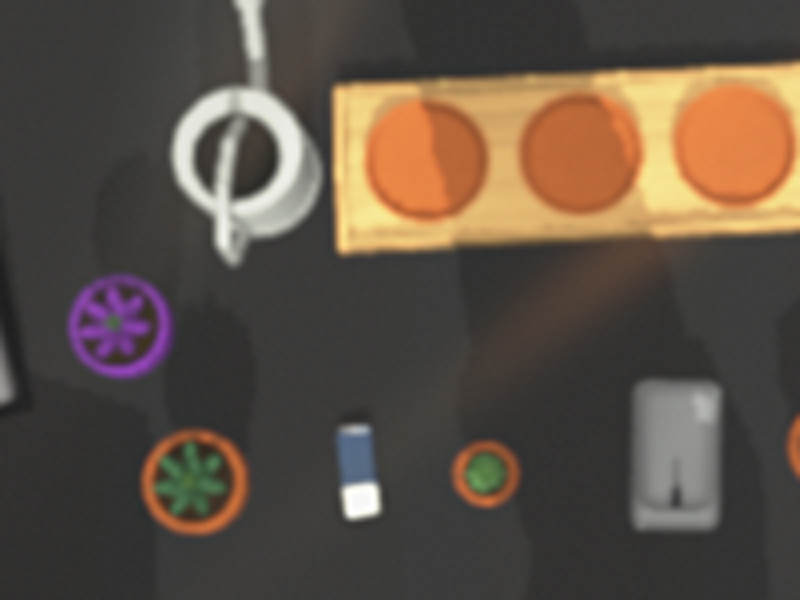

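The crop confirms the choice: the terracotta aloe at top-view (148,250) is the right one, and the purple pot at (130,211) is rejected. Next I get wrist-camera views with the fingers turned to close along x.

Call:
{"op": "send_rows", "data": {"deltas": [[[0.444, -0.798, 0.04], [0, 0, -0.84], -1], [[0.444, -0.798, 0.04], [0, 0, -0.84], -1], [[0.444, -0.798, 0.04], [0, 0, -0.84], -1], [[0.444, -0.798, 0.04], [0, 0, -0.84], -1], [[0.444, -0.798, 0.04], [0, 0, -0.84], -1], [[0.444, -0.798, 0.04], [0, 0, -0.84], -1], [[0.444, -0.798, 0.04], [0, 0, -0.84], -1], [[0.444, -0.798, 0.04], [0, 0, -0.84], -1], [[0.444, -0.798, 0.04], [0, 0, -0.84], -1], [[0.444, -0.798, 0.04], [0, 0, -0.84], -1]]}}

```text
time_s: 1.15
ee_pos: [423.0, 214.2, 251.9]
ee_rot: [[0.009, 1.0, 0.001], [1.0, -0.009, -0.0], [-0.0, 0.001, -1.0]]
wrist_force: [-0.1, 0.0, -0.1]
opening: 85.6
finger_force: 0.0
```

Call:
{"op": "send_rows", "data": {"deltas": [[[0, 0, 0], [0, 0, 0], -1], [[0, 0, 0], [0, 0, 0], -1], [[0, 0, 0], [0, 0, 0], -1]]}}

```text
time_s: 1.45
ee_pos: [419.3, 221.6, 251.0]
ee_rot: [[-0.004, 1.0, -0.0], [1.0, 0.004, -0.0], [-0.0, -0.0, -1.0]]
wrist_force: [0.0, -0.7, -0.4]
opening: 85.4
finger_force: 0.0
```

Run:
```python
from h import *
np.set_printoptions(precision=3,suppress=True)
s=bot.observe();print(s['ee_pos'],s['ee_rot'],s['joint_pos'],s['time_s'])
snap('wrist','w1')
for (c,ax,a),A in blobs('w1'): print(np.array(c),np.array(ax),A,onz('w1',c,15)[:2])
```

```text
[419.287 221.566 251.021] [[-0.004  1.    -0.   ]
 [ 1.     0.004 -0.   ]
 [-0.    -0.    -1.   ]] [-1.01  -0.059  0.416  1.863  0.025  1.333 -0.596] 1.45
[482.034 316.216] [20.204 45.066] 320.5 [661.416  47.863]
[287.281 264.844] [32.58  37.829] 719.0 [417.191 119.432]
[301.289  89.085] [29.199 51.232] 582.0 [431.128 312.848]
```

View pics/w1.png

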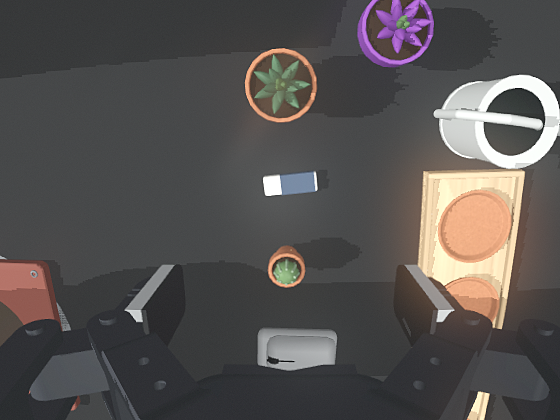

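w1 shows the aloe pot at (281,85), the purple pot at (396,30), the smallest pot at (287,266), saucers at (476,225) and (470,300), and the can at the tray's +y end. Next is a view of the other side.

Call:
{"op": "send_rows", "data": {"deltas": [[[0.08, -0.92, 0], [0, 0, 0], -1], [[0.08, -0.92, 0], [0, 0, 0], -1], [[0.08, -0.92, 0], [0, 0, 0], -1], [[0.08, -0.92, 0], [0, 0, 0], -1], [[0.08, -0.92, 0], [0, 0, 0], -1], [[0.08, -0.92, 0], [0, 0, 0], -1], [[0.08, -0.92, 0], [0, 0, 0], -1], [[0.08, -0.92, 0], [0, 0, 0], -1], [[0.08, -0.92, 0], [0, 0, 0], -1], [[0.08, -0.92, 0], [0, 0, 0], -1]]}}

```text
time_s: 2.5
ee_pos: [459.8, -244.6, 252.0]
ee_rot: [[0.003, 1.0, 0.001], [1.0, -0.003, -0.003], [-0.003, 0.001, -1.0]]
wrist_force: [-1.1, 1.3, 0.1]
opening: 85.4
finger_force: 0.0
```

Call:
{"op": "send_rows", "data": {"deltas": [[[0, 0, 0], [0, 0, 0], -1], [[0, 0, 0], [0, 0, 0], -1], [[0, 0, 0], [0, 0, 0], -1], [[0, 0, 0], [0, 0, 0], -1], [[0, 0, 0], [0, 0, 0], -1]]}}

```text
time_s: 3.0
ee_pos: [460.4, -239.0, 251.3]
ee_rot: [[-0.003, 1.0, 0.0], [1.0, 0.003, 0.001], [0.001, 0.0, -1.0]]
wrist_force: [0.8, -0.1, 0.5]
opening: 85.3
finger_force: 0.0
```

```bash
sed -i 's/>120)&/>(75 if fn[0]=="w" else 120))\&/' h.py
cat > fit.py <<'E'
from h import *
from scipy.optimize import least_squares
TH=np.arange(0,2*np.pi,np.pi/8); DIR=np.c_[np.cos(TH),np.sin(TH)]
A=np.arange(0,2*np.pi,np.pi/30)
def circ(x,y,z,r): return np.c_[x+r*np.cos(A),y+r*np.sin(A),0*A+z]
def pot(D):
    H,C,T,F={40:(42,14,34,26),48:(49,17,41,32),56:(57,19,48,37),64:(65,22,55,42)}[D]
    return [(0,D/2),(-C,D/2),(-C,T/2),(-H,F/2)]
SAU=[(0,44)]
def mask_hull(fn,uv):
    im=cv2.imread(f'pics/{fn}.png');hsv=cv2.cvtColor(im,cv2.COLOR_BGR2HSV)
    m=((hsv[...,0]<=13)|(hsv[...,0]>174))&(hsv[...,1]>(70 if fn[0]=='w' else 120))&(hsv[...,2]>40)
    cs,_=cv2.findContours(m.astype(np.uint8),cv2.RETR_EXTERNAL,cv2.CHAIN_APPROX_NONE)
    cs=[c for c in cs if cv2.contourArea(c)>50]
    c=min(cs,key=lambda c:abs(cv2.pointPolygonTest(c,tuple(map(float,uv)),True)) if cv2.pointPolygonTest(c,tuple(map(float,uv)),True)<0 else 0)
    return cv2.convexHull(c)[:,0].astype(float)
def fit(prof,obs,x0,zfix=None):
    hs=[(fn,(mask_hull(fn,uv)@DIR.T).max(0)+.5) for fn,uv in obs]
    # +0.5: hull runs through pixel centres, the edge is half a pixel further out
    def res(p):
        z=p[2] if zfix is None else zfix
        P=np.vstack([circ(p[0],p[1],z+dz,r) for dz,r in prof])
        return np.concatenate([(proj(fn,P)@DIR.T).max(0)-h for fn,h in hs])
    r=least_squares(res,x0,loss='soft_l1'); return r.x,[np.round(np.sqrt(np.mean(q**2)),2) for q in np.split(res(r.x),len(obs))]
E
python3 - <<'E'
from fit import *
np.set_printoptions(precision=1,suppress=True)
s=bot.observe();print(s['ee_pos'],s['joint_pos'],s['time_s'])
snap('wrist','w2')
for (c,ax,a),Ar in blobs('w2'): print(np.array(c),np.array(ax),Ar,onz('w2',c,15)[:2])
for D,o in {40:[('top0',(221,248)),('scene0',(357,222)),('w1',(287,266))],64:[('top0',(148,250)),('scene0',(423,290)),('w1',(281,85))],
  56:[('top0',(308,241)),('scene0',(296,153))],48:[('top0',(395,258)),('scene0',(270,98))]}.items():
    x0=[*onz('top0',o[0][1],D)[:2],D]
    print(D,fit(pot(D),o,x0),[fit(pot(D),[q],x0[:2],D+1)[0][:2] for q in o])
E
```

```text
[ 460.4 -239.   251.3] [-0.6  0.   1.1  1.8 -0.   1.3  0.5] 3.0
[219.5 267. ] [45.2 51.1] 1757.5 [ 379.6 -344. ]
[465.7  91.2] [79.  86.6] 5331.0 [ 645.  -146.2]
[468.8 -11.3] [79.4 80.9] 1626.0 [640.3 -44.9]
[257.8  33.4] [63.3 68.7] 3386.0 [428.9 -93.4]
40 (array([416.5, 125.7,  42.2]), [np.float64(0.93), np.float64(0.83), np.float64(0.7)]) [array([416.7, 127.5]), array([417.6, 126.5]), array([416.1, 124.5])]
64 (array([411.2, 313.1,  63.9]), [np.float64(1.11), np.float64(0.94), np.float64(0.7)]) [array([411.3, 315.7]), array([413. , 314.4]), array([411.1, 312.6])]
56 (array([ 433.1, -100.4,   56.9]), [np.float64(0.9), np.float64(0.58)]) [array([ 432.4, -100.4]), array([ 433.6, -100. ])]
48 (array([ 385.4, -334.3,   44.4]), [np.float64(0.6), np.float64(0.43)]) [array([ 385.1, -333. ]), array([ 388.5, -328.2])]
```

View pics/w2.png

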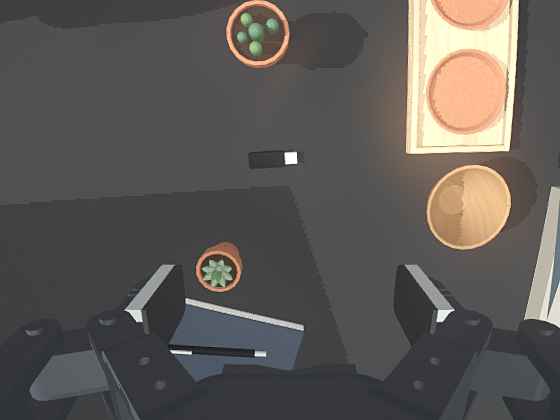

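w2 shows the 56 mm pot at (258,33), the 48 mm pot at (219,268), saucers at (466,91) and (470,0), the bowl at (468,207), and the notebook's near corner at (188,302).

Run:
```python
from fit import *
np.set_printoptions(precision=1,suppress=True)
for D,o in {56:[('top0',(308,241)),('scene0',(296,153)),('w2',(258,62))],48:[('top0',(395,258)),('scene0',(270,98)),('w2',(219,288))]}.items():
    x0=[*onz('top0',o[0][1],D)[:2],D]
    print(D,fit(pot(D),o,x0),[fit(pot(D),[q],x0[:2],D+1)[0][:2] for q in o])
P=[]
for i,o in enumerate([[('top0',(206,170)),('scene0',(269,282))],[('top0',(245,168)),('scene0',(243,241))],[('top0',(284,166)),('scene0',(221,205))],[('top0',(321,164)),('scene0',(201,175)),('w2',(466,91))]]):
    x0=[*onz('top0',o[0][1],21)[:2],21]
    print(fit(SAU,o,x0),[fit(SAU,[q],x0[:2],21)[0][:2] for q in o])
for uv in [(205,300),(303,330),(190,300),(247,152),(247,168)]: print(uv,onz('w2',uv,12))
for uv in [(463,207)]: print('bowl',onz('w2',uv,45))
```

```text
56 (array([ 432. , -101.3,   56.4]), [np.float64(0.93), np.float64(0.68), np.float64(0.51)]) [array([ 432.4, -100.4]), array([ 433.6, -100. ]), array([ 431.9, -101.5])]
48 (array([ 384.3, -335.2,   45.2]), [np.float64(0.71), np.float64(0.61), np.float64(0.54)]) [array([ 385.1, -333. ]), array([ 388.5, -328.2]), array([ 384.8, -333.8])]
(array([630.5, 169. ,  19.5]), [np.float64(0.49), np.float64(0.5)]) [array([629.9, 169.3]), array([631. , 169.6])]
(array([634.9,  64. ,  19.1]), [np.float64(0.44), np.float64(0.29)]) [array([634.1,  64.3]), array([635.5,  65.1])]
(array([639.7, -40.6,  19.1]), [np.float64(0.65), np.float64(0.4)]) [array([639.2, -40.2]), array([640.2, -39.1])]
(array([ 644.5, -147. ,   17.6]), [np.float64(0.69), np.float64(0.57), np.float64(0.27)]) [array([ 644. , -145.1]), array([ 644.8, -143.9]), array([ 642.9, -147.4])]
(205, 300) [ 358.9 -389.    12. ]
(303, 330) [ 477.9 -430.2   12. ]
(190, 300) [ 340.4 -389.3   12. ]
(247, 152) [ 415.2 -212.    12. ]
(247, 168) [ 414.8 -229.2   12. ]
bowl [ 641.  -263.7   45. ]
```

Heights agree with the text: rims at about 42, 49, 57 and 65 mm, saucer lips at about 20 mm, and 105 mm pitch. I start with the 48 mm pot at (385,-334), as it is the nearest.

Call:
{"op": "send_rows", "data": {"deltas": [[[-0.151, -0.188, -0.2], [0, 0, 0], -1], [[-0.151, -0.188, -0.2], [0, 0, 0], -1], [[-0.151, -0.188, -0.2], [0, 0, 0], -1], [[-0.151, -0.188, -0.2], [0, 0, 0], -1], [[-0.151, -0.188, -0.2], [0, 0, 0], -1], [[-0.151, -0.188, -0.28], [0, 0, 0], -1], [[-0.151, -0.188, -0.35], [0, 0, 0], -1], [[-0.151, -0.188, -0.41], [0, 0, 0], -1], [[-0.151, -0.188, -0.45], [0, 0, 0], -1], [[-0.151, -0.188, -0.469], [0, 0, 0], -1]]}}

```text
time_s: 4.05
ee_pos: [386.0, -332.3, 15.9]
ee_rot: [[-0.004, 1.0, -0.001], [1.0, 0.004, 0.001], [0.001, -0.001, -1.0]]
wrist_force: [-0.5, 0.2, -0.1]
opening: 85.8
finger_force: 0.0
```

Call:
{"op": "send_rows", "data": {"deltas": [[[0, 0, 0], [0, 0, 0], -1], [[0, 0, 0], [0, 0, 0], -0.4], [[0, 0, 0], [0, 0, 0], 0], [[0, 0, 0], [0, 0, 0], 0.3], [[0, 0, 0], [0, 0, 0], 0.6], [[0, 0, 0], [0, 0, 0], 1], [[0, 0, 0], [0, 0, 0], 1], [[0, 0, 0], [0, 0, 0], 1], [[0, 0, 0], [0, 0, 0], 1]], "force": 30}}

```text
time_s: 4.95
ee_pos: [385.6, -334.3, 18.0]
ee_rot: [[-0.001, 1.0, 0.002], [1.0, 0.001, -0.0], [-0.0, 0.002, -1.0]]
wrist_force: [-0.2, 0.9, 7.4]
opening: 46.9
finger_force: 29.6
```

Call:
{"op": "send_rows", "data": {"deltas": [[[0, 0, 0.03], [0, 0, 0], 1], [[0, 0, 0.08], [0, 0, 0], 1], [[0, 0, 0.15], [0, 0, 0], 1], [[0, 0, 0.25], [0, 0, 0], 1], [[0, 0, 0.25], [0, 0, 0], 1], [[0, 0, 0.25], [0, 0, 0], 1], [[0, 0, 0.25], [0, 0, 0], 1]]}}

```text
time_s: 5.65
ee_pos: [384.3, -333.3, 141.4]
ee_rot: [[-0.001, 1.0, -0.001], [1.0, 0.001, 0.001], [0.001, -0.001, -1.0]]
wrist_force: [0.6, 0.6, -0.5]
opening: 47.0
finger_force: 31.5
```

Run:
```python
from fit import *
np.set_printoptions(precision=1,suppress=True)
s=bot.observe();print(s['ee_pos'],s['wrist_force'],s['opening'],s['finger_force'],s['time_s'])
snap('wrist','w3')
```

```text
[ 384.3 -333.3  141.4] [ 0.6  0.6 -0.5] 47.025879464954826 31.51721477508545 5.65
```

View pics/w3.png

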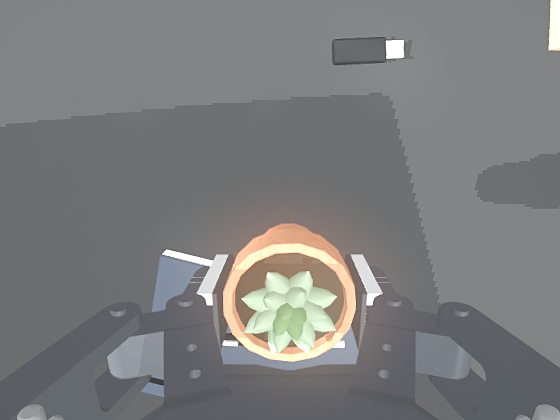

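The 48 mm pot is held upright, with its rim centred near (289,294). I check its offset from the TCP.

Run:
```python
from fit import *
np.set_printoptions(precision=1,suppress=True)
P=np.vstack([circ(384.3,-333.3+dy,173,24) for dy in (0,)])
print(proj('w3',P).min(0),proj('w3',P).max(0), 'seen rim u 222-357, bottom v 362')
for uv in [(222,300),(357,300),(289,362)]: print(onz('w3',uv,173))
```

```text
[222.3 244.2] [358.  364.1] seen rim u 222-357, bottom v 362
[ 360.4 -330.3  173. ]
[ 407.8 -330.3  173. ]
[ 383.9 -356.3  173. ]
```

Centred to within 1 mm. I carry it to the second saucer from the can.

Call:
{"op": "send_rows", "data": {"deltas": [[[0.5, 0.797, 0.03], [0, 0, 0], 1], [[0.5, 0.797, 0.03], [0, 0, 0], 1], [[0.5, 0.797, 0.03], [0, 0, 0], 1], [[0.5, 0.797, 0.03], [0, 0, 0], 1], [[0.5, 0.797, 0.03], [0, 0, 0], 1], [[0.5, 0.797, 0.03], [0, 0, 0], 1], [[0.5, 0.797, 0.03], [0, 0, 0], 1], [[0.5, 0.797, 0.03], [0, 0, 0], 1], [[0.5, 0.797, 0.03], [0, 0, 0], 1], [[0.5, 0.797, 0], [0, 0, 0], 1]]}}

```text
time_s: 6.7
ee_pos: [636.7, 70.2, 140.9]
ee_rot: [[-0.006, 1.0, 0.0], [1.0, 0.006, 0.001], [0.001, 0.0, -1.0]]
wrist_force: [-0.4, -0.4, -0.6]
opening: 47.2
finger_force: 31.5
```

Call:
{"op": "send_rows", "data": {"deltas": [[[0, 0, 0], [0, 0, 0], 1], [[0, 0, -0.03], [0, 0, 0], 1], [[0, 0, -0.08], [0, 0, 0], 1], [[0, 0, -0.12], [0, 0, 0], 1], [[0, 0, -0.15], [0, 0, 0], 1], [[0, 0, -0.175], [0, 0, 0], 1], [[0, 0, -0.19], [0, 0, 0], 1], [[0, 0, -0.2], [0, 0, 0], 1], [[0, 0, -0.205], [0, 0, 0], 1], [[0, 0, -0.205], [0, 0, 0], 1]]}}

```text
time_s: 7.7
ee_pos: [634.8, 64.5, 39.5]
ee_rot: [[-0.001, 1.0, 0.0], [1.0, 0.001, 0.0], [0.0, 0.0, -1.0]]
wrist_force: [-0.2, 0.3, -1.2]
opening: 46.8
finger_force: 31.5
```

Run:
```python
from fit import *
np.set_printoptions(precision=1,suppress=True)
s=bot.observe();print(s['ee_pos'],s['wrist_force'],s['opening'],s['finger_force'],s['time_s'])
```

```text
[634.8  64.5  39.5] [-0.2  0.3 -1.2] 46.78316788771975 31.520912647247314 7.7
```

Call:
{"op": "send_rows", "data": {"deltas": [[[0, 0, -0.003], [0, 0, 0], 1], [[0, 0, -0.006], [0, 0, 0], 1], [[0, 0, -0.009], [0, 0, 0], 1], [[0, 0, -0.012], [0, 0, 0], 1], [[0, 0, -0.013], [0, 0, 0], 1], [[0, 0, -0.013], [0, 0, 0], 1]]}}

```text
time_s: 8.3
ee_pos: [634.7, 64.6, 33.1]
ee_rot: [[-0.001, 1.0, 0.0], [1.0, 0.001, 0.0], [0.0, 0.0, -1.0]]
wrist_force: [-1.8, 0.5, 3.6]
opening: 47.5
finger_force: 31.8
```

Call:
{"op": "send_rows", "data": {"deltas": [[[0, 0, -0.001], [0, 0, 0], 1], [[0, 0, -0.002], [0, 0, 0], 1], [[0, 0, -0.002], [0, 0, 0], 1]]}}

```text
time_s: 8.6
ee_pos: [634.8, 64.5, 33.0]
ee_rot: [[-0.001, 1.0, 0.0], [1.0, 0.001, 0.001], [0.001, 0.0, -1.0]]
wrist_force: [-5.8, 0.6, 14.2]
opening: 47.2
finger_force: 32.7
```

It is seated, so I release it and rise.

Call:
{"op": "send_rows", "data": {"deltas": [[[0, 0, 0.002], [0, 0, 0], 0.1], [[0, 0, 0.002], [0, 0, 0], -0.1], [[0, 0, 0.002], [0, 0, 0], -0.4], [[0, 0, 0.002], [0, 0, 0], -1], [[0, 0, 0.002], [0, 0, 0], -1], [[0, 0, 0.03], [0, 0, 0], -1], [[0, 0, 0.1], [0, 0, 0], -1], [[0, 0, 0.2], [0, 0, 0], -1], [[0, 0, 0.3], [0, 0, 0], -1], [[0, 0, 0.3], [0, 0, 0], -1]]}}

```text
time_s: 9.6
ee_pos: [638.2, 63.5, 190.0]
ee_rot: [[0.0, 1.0, 0.01], [1.0, -0.0, 0.002], [0.002, 0.01, -1.0]]
wrist_force: [1.0, -1.2, -0.6]
opening: 85.4
finger_force: 0.0
```

Run:
```python
from fit import *
np.set_printoptions(precision=1,suppress=True)
s=bot.observe();print(s['ee_pos'],s['wrist_force'],s['opening'],s['time_s'])
snap('wrist','w4')
# rim predicted
for p in ([634.8,64.5],): 
    q=proj('w4',circ(*p,64,24));print(q.min(0),q.max(0))
    q=proj('w4',circ(*p,21,44));print(q.min(0),q.max(0))
```

```text
[638.2  63.5 190. ] [ 1.  -1.2 -0.6] 85.41264036617076 9.6
[252.6 170.1] [314.3 230.2]
[234.5 139.7] [332.7 236.1]
```

View pics/w4.png

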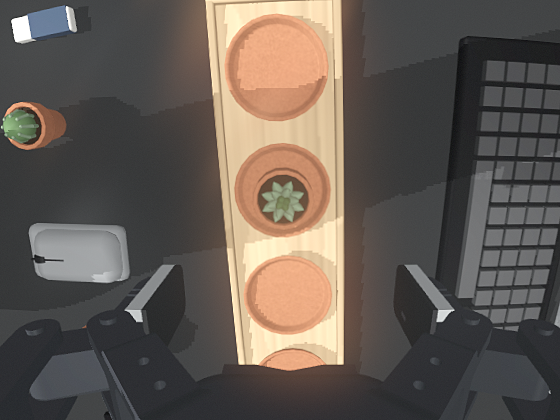

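The 48 mm pot stands centred in its saucer: rim at (284,200), saucer at (283,190), both as predicted. Next is the 56 mm pot at (432,-101).

Call:
{"op": "send_rows", "data": {"deltas": [[[-0.405, -0.331, -0.1], [0, 0, 0], -1], [[-0.405, -0.331, -0.1], [0, 0, 0], -1], [[-0.405, -0.331, -0.1], [0, 0, 0], -1], [[-0.405, -0.331, -0.1], [0, 0, 0], -1], [[-0.405, -0.331, -0.1], [0, 0, 0], -1], [[-0.405, -0.331, -0.1], [0, 0, 0], -1], [[-0.405, -0.331, -0.1], [0, 0, 0], -1], [[-0.405, -0.331, -0.13], [0, 0, 0], -1], [[-0.405, -0.331, -0.18], [0, 0, 0], -1], [[-0.405, -0.331, -0.23], [0, 0, 0], -1]]}}

```text
time_s: 10.65
ee_pos: [433.9, -100.1, 66.7]
ee_rot: [[-0.003, 1.0, 0.003], [1.0, 0.003, 0.0], [0.0, 0.003, -1.0]]
wrist_force: [0.8, 2.1, 0.1]
opening: 85.1
finger_force: 0.0
```

Call:
{"op": "send_rows", "data": {"deltas": [[[0, 0, -0.04], [0, 0, 0], -1], [[0, 0, -0.07], [0, 0, 0], -1], [[0, 0, -0.086], [0, 0, 0], -1], [[0, 0, -0.086], [0, 0, 0], -0.5], [[0, 0, -0.086], [0, 0, 0], 0], [[0, 0, -0.086], [0, 0, 0], 0.3], [[0, 0, -0.086], [0, 0, 0], 1], [[0, 0, -0.086], [0, 0, 0], 1], [[0, 0, -0.086], [0, 0, 0], 1], [[0, 0, -0.086], [0, 0, 0], 1]]}}

```text
time_s: 11.65
ee_pos: [432.9, -101.0, 24.5]
ee_rot: [[-0.001, 1.0, 0.001], [1.0, 0.001, 0.001], [0.001, 0.001, -1.0]]
wrist_force: [-2.4, -1.1, 8.0]
opening: 55.1
finger_force: 32.2
```

Call:
{"op": "send_rows", "data": {"deltas": [[[0, 0, 0.03], [0, 0, 0], 1], [[0, 0, 0.08], [0, 0, 0], 1], [[0, 0, 0.15], [0, 0, 0], 1], [[0, 0, 0.25], [0, 0, 0], 1], [[0, 0, 0.25], [0, 0, 0], 1], [[0, 0, 0.25], [0, 0, 0], 1], [[0, 0, 0.25], [0, 0, 0], 1]], "force": 40}}

```text
time_s: 12.35
ee_pos: [432.3, -100.5, 148.9]
ee_rot: [[-0.001, 1.0, 0.001], [1.0, 0.001, 0.003], [0.003, 0.001, -1.0]]
wrist_force: [0.2, -0.3, -2.3]
opening: 54.6
finger_force: 43.4
```

Run:
```python
from fit import *
np.set_printoptions(precision=1,suppress=True)
s=bot.observe();print(s['ee_pos'],s['wrist_force'],s['opening'],s['finger_force'],s['time_s'])
snap('wrist','w5')
z=s['ee_pos'][2]+57-24.5
q=proj('w5',circ(*s['ee_pos'][:2],z,28));print(q.min(0),q.max(0))
h=mask_hull('w5',(285,250));print(h.min(0),h.max(0))
q=proj('w5',np.vstack([circ(*s['ee_pos'][:2],z+a,r) for a,r in pot(56)]));print(q.min(0),q.max(0))
```

```text
[ 432.3 -100.5  148.9] [ 0.2 -0.3 -2.3] 54.624107065477915 43.43259572982788 12.35
[210.5 233.5] [369.9 374.3]
[210. 216.] [367. 370.]
[210.5 214.4] [369.9 374.3]
```

The 56 mm pot is held and centred. I carry it to the third saucer.

Call:
{"op": "send_rows", "data": {"deltas": [[[0.415, 0.12, 0], [0, 0, 0], 1], [[0.415, 0.12, 0], [0, 0, 0], 1], [[0.415, 0.12, 0], [0, 0, 0], 1], [[0.415, 0.12, 0], [0, 0, 0], 1], [[0.415, 0.12, 0], [0, 0, 0], 1], [[0.415, 0.12, 0], [0, 0, 0], 1], [[0.415, 0.12, 0], [0, 0, 0], 1], [[0.415, 0.12, -0.03], [0, 0, 0], 1], [[0.415, 0.12, -0.08], [0, 0, 0], 1], [[0.415, 0.12, -0.13], [0, 0, 0], 1]]}}

```text
time_s: 13.4
ee_pos: [637.9, -42.1, 81.5]
ee_rot: [[0.001, 1.0, -0.001], [1.0, -0.001, -0.001], [-0.001, -0.001, -1.0]]
wrist_force: [0.1, 0.4, -1.1]
opening: 55.0
finger_force: 43.5
```

Call:
{"op": "send_rows", "data": {"deltas": [[[0, 0, -0.04], [0, 0, 0], 1], [[0, 0, -0.065], [0, 0, 0], 1], [[0, 0, -0.076], [0, 0, 0], 1], [[0, 0, -0.08], [0, 0, 0], 1], [[0, 0, -0.082], [0, 0, 0], 1], [[0, 0, -0.084], [0, 0, 0], 1], [[0, 0, -0.086], [0, 0, 0], 1], [[0, 0, -0.088], [0, 0, 0], 1], [[0, 0, -0.088], [0, 0, 0], 1]]}}

```text
time_s: 14.3
ee_pos: [639.7, -40.9, 39.9]
ee_rot: [[-0.001, 1.0, 0.0], [1.0, 0.001, 0.0], [0.0, 0.0, -1.0]]
wrist_force: [0.4, -0.6, -1.5]
opening: 55.1
finger_force: 43.5
```

Call:
{"op": "send_rows", "data": {"deltas": [[[0, 0, -0.001], [0, 0, 0], 1], [[0, 0, -0.002], [0, 0, 0], 1], [[0, 0, -0.003], [0, 0, 0], 1], [[0, 0, -0.004], [0, 0, 0], 1], [[0, 0, -0.004], [0, 0, 0], 1]]}}

```text
time_s: 14.8
ee_pos: [639.8, -41.0, 39.7]
ee_rot: [[-0.001, 1.0, 0.0], [1.0, 0.001, 0.001], [0.001, 0.0, -1.0]]
wrist_force: [-7.8, 2.3, 18.4]
opening: 55.0
finger_force: 45.4
```

Call:
{"op": "send_rows", "data": {"deltas": [[[0, 0, 0.003], [0, 0, 0], 0], [[0, 0, 0.003], [0, 0, 0], -0.2], [[0, 0, 0.003], [0, 0, 0], -0.5], [[0, 0, 0.003], [0, 0, 0], -1], [[0, 0, 0.003], [0, 0, 0], -1], [[0, 0, 0.03], [0, 0, 0], -1], [[0, 0, 0.1], [0, 0, 0], -1], [[0, 0, 0.2], [0, 0, 0], -1], [[0, 0, 0.28], [0, 0, 0], -1], [[0, 0, 0.28], [0, 0, 0], -1]]}}

```text
time_s: 15.8
ee_pos: [642.4, -42.4, 184.7]
ee_rot: [[-0.0, 1.0, 0.009], [1.0, 0.0, -0.0], [-0.0, 0.009, -1.0]]
wrist_force: [0.5, -0.2, -0.2]
opening: 85.6
finger_force: 0.0
```

Run:
```python
from fit import *
np.set_printoptions(precision=1,suppress=True)
s=bot.observe();print(s['ee_pos'],s['wrist_force'],s['opening'],s['time_s'])
snap('wrist','w6'); print(onz('top0',(130,211),66))
q=proj('w6',circ(639.7,-40.5,72,28));print(q.min(0),q.max(0))
q=proj('w6',circ(639.6,-40.5,21,44));print(q.min(0),q.max(0))
for (c,ax,a),Ar in blobs('w6'): print(np.array(c),np.array(ax),Ar,onz('w6',c,21)[:2])
```

```text
[642.4 -42.4 184.7] [ 0.5 -0.2 -0.2] 85.61346696629171 15.8
[512.5 363.3  66. ]
[246.7 165.8] [322.3 239.2]
[234.6 138.6] [334.5 236.7]
[328.1 352.7] [13.3 52.1] 462.0 [ 683.4 -210.5]
[288. 296.] [79.8 89.7] 5583.0 [ 642.5 -144.9]
[352.3 263.9] [ 26.7 156.3] 2560.0 [ 702.8 -111.8]
[282.8 189.9] [97.  97.7] 7394.0 [638.  -40.9]
[348.7 148.2] [12.  75.5] 520.0 [694.7  -4.6]
[276.7  64.4] [105.7 109.5] 9055.0 [633.5  63.7]
[24.2 10.2] [23.5 49.7] 786.5 [420.8 115.7]
```

View pics/w6.png

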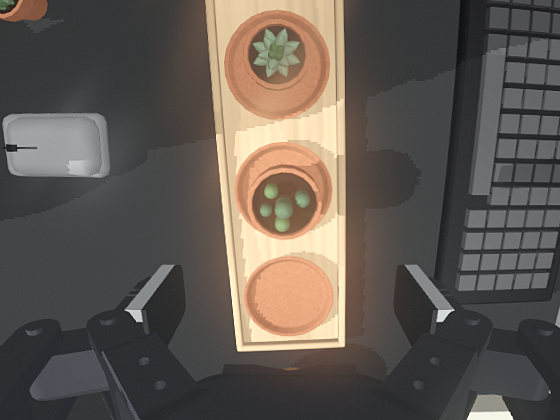

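The 56 mm pot stands centred on the third saucer (rim at (284,203), saucer at (283,190)), and the 48 mm pot is still fine at (277,55). Next is the 64 mm terracotta aloe at (411,313).

Call:
{"op": "send_rows", "data": {"deltas": [[[-0.457, 0.708, -0.06], [0, 0, 0], -1], [[-0.457, 0.708, -0.06], [0, 0, 0], -1], [[-0.457, 0.708, -0.06], [0, 0, 0], -1], [[-0.457, 0.708, -0.06], [0, 0, 0], -1], [[-0.457, 0.708, -0.06], [0, 0, 0], -1], [[-0.457, 0.708, -0.06], [0, 0, 0], -1], [[-0.457, 0.708, -0.06], [0, 0, 0], -1], [[-0.457, 0.708, -0.06], [0, 0, 0], -1], [[-0.457, 0.708, -0.06], [0, 0, 0], -1], [[-0.457, 0.708, -0.06], [0, 0, 0], -1]]}}

```text
time_s: 16.85
ee_pos: [408.0, 316.4, 146.9]
ee_rot: [[-0.008, 1.0, -0.002], [1.0, 0.008, -0.001], [-0.001, -0.002, -1.0]]
wrist_force: [0.8, -0.8, 0.2]
opening: 85.5
finger_force: 0.0
```

Call:
{"op": "send_rows", "data": {"deltas": [[[0, 0, 0], [0, 0, 0], -1], [[0, 0, 0], [0, 0, 0], -1], [[0, 0, -0.05], [0, 0, 0], -1], [[0, 0, -0.1], [0, 0, 0], -1], [[0, 0, -0.15], [0, 0, 0], -1], [[0, 0, -0.2], [0, 0, 0], -1], [[0, 0, -0.22], [0, 0, 0], -1], [[0, 0, -0.236], [0, 0, 0], -1], [[0, 0, -0.236], [0, 0, 0], -1]]}}

```text
time_s: 17.75
ee_pos: [411.5, 312.4, 29.7]
ee_rot: [[0.0, 1.0, -0.0], [1.0, -0.0, -0.001], [-0.001, -0.0, -1.0]]
wrist_force: [-1.2, -0.4, 0.3]
opening: 85.4
finger_force: 0.0
```

Call:
{"op": "send_rows", "data": {"deltas": [[[0, 0, 0], [0, 0, 0], -0.6], [[0, 0, 0], [0, 0, 0], -0.3], [[0, 0, 0], [0, 0, 0], 0], [[0, 0, 0], [0, 0, 0], 0.4], [[0, 0, 0], [0, 0, 0], 1], [[0, 0, 0], [0, 0, 0], 1], [[0, 0, 0], [0, 0, 0], 1]], "force": 40}}

```text
time_s: 18.45
ee_pos: [411.7, 313.5, 30.9]
ee_rot: [[-0.001, 1.0, 0.001], [1.0, 0.001, 0.001], [0.001, 0.001, -1.0]]
wrist_force: [-1.6, -1.5, 5.3]
opening: 63.1
finger_force: 42.7
```

Call:
{"op": "send_rows", "data": {"deltas": [[[0, 0, 0.03], [0, 0, 0], 1], [[0, 0, 0.08], [0, 0, 0], 1], [[0, 0, 0.15], [0, 0, 0], 1], [[0, 0, 0.22], [0, 0, 0], 1], [[0, 0, 0.28], [0, 0, 0], 1], [[0, 0, 0.28], [0, 0, 0], 1], [[0, 0, 0.28], [0, 0, 0], 1], [[0, 0, 0.28], [0, 0, 0], 1]], "force": 50}}

```text
time_s: 19.25
ee_pos: [410.3, 312.7, 168.9]
ee_rot: [[-0.001, 1.0, -0.001], [1.0, 0.001, -0.001], [-0.001, -0.001, -1.0]]
wrist_force: [-0.8, -0.7, -4.2]
opening: 62.3
finger_force: 56.6
```

Run:
```python
from fit import *
np.set_printoptions(precision=1,suppress=True)
s=bot.observe();print(s['ee_pos'],s['wrist_force'],s['opening'],s['finger_force'],s['time_s'])
snap('wrist','w7')
z=s['ee_pos'][2]+65-30.5
h=mask_hull('w7',(285,230));print(h.min(0),h.max(0))
q=proj('w7',np.vstack([circ(*s['ee_pos'][:2],z+a,r) for a,r in pot(64)]));print(q.min(0),q.max(0))
```

```text
[410.3 312.7 168.9] [-0.8 -0.7 -4.2] 62.33955805390015 56.551183462142944 19.25
[198. 208.] [379. 364.]
[197.6 206.3] [382.4 386.6]
```

View pics/w7.png

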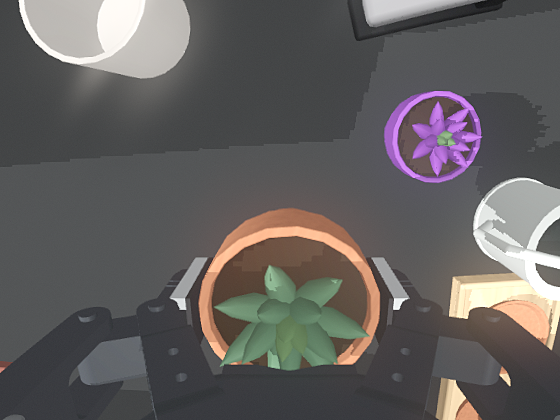

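The 64 mm pot is held upright; only its near rim edge is hidden by the gripper. I carry it to the saucer at the bowl's end.

Call:
{"op": "send_rows", "data": {"deltas": [[[0.465, -0.917, 0], [0, 0, 0], 1], [[0.465, -0.917, 0], [0, 0, 0], 1], [[0.465, -0.917, 0], [0, 0, 0], 1], [[0.465, -0.917, 0], [0, 0, 0], 1], [[0.465, -0.917, 0], [0, 0, 0], 1], [[0.465, -0.917, 0], [0, 0, 0], 1], [[0.465, -0.917, 0], [0, 0, 0], 1], [[0.465, -0.917, 0], [0, 0, 0], 1], [[0.465, -0.917, 0], [0, 0, 0], 1], [[0.465, -0.917, 0], [0, 0, 0], 1]]}}

```text
time_s: 20.3
ee_pos: [637.3, -134.9, 167.6]
ee_rot: [[-0.001, 1.0, -0.003], [1.0, 0.001, 0.0], [0.0, -0.003, -1.0]]
wrist_force: [0.8, 1.0, -2.5]
opening: 62.9
finger_force: 56.5
```

Call:
{"op": "send_rows", "data": {"deltas": [[[0, 0, 0], [0, 0, 0], 1], [[0, 0, 0], [0, 0, 0], 1], [[0, 0, 0], [0, 0, 0], 1]]}}

```text
time_s: 20.6
ee_pos: [636.8, -132.0, 168.4]
ee_rot: [[-0.001, 1.0, -0.002], [1.0, 0.001, 0.001], [0.001, -0.002, -1.0]]
wrist_force: [-0.5, 0.8, -3.7]
opening: 62.9
finger_force: 56.6
```

Call:
{"op": "send_rows", "data": {"deltas": [[[0.0135, -0.026, 0], [0, 0, 0], 1], [[0.0135, -0.026, -0.04], [0, 0, 0], 1], [[0.0135, -0.026, -0.09], [0, 0, 0], 1], [[0.0135, -0.026, -0.14], [0, 0, 0], 1], [[0.0135, -0.026, -0.18], [0, 0, 0], 1], [[0.0135, -0.026, -0.21], [0, 0, 0], 1], [[0.0135, -0.026, -0.23], [0, 0, 0], 1], [[0.0135, -0.026, -0.24], [0, 0, 0], 1], [[0.0135, -0.026, -0.244], [0, 0, 0], 1], [[0.0135, -0.026, -0.244], [0, 0, 0], 1]]}}

```text
time_s: 21.6
ee_pos: [644.4, -145.9, 48.3]
ee_rot: [[-0.001, 1.0, 0.001], [1.0, 0.001, -0.0], [-0.0, 0.001, -1.0]]
wrist_force: [1.0, -0.4, -3.4]
opening: 62.4
finger_force: 56.8
```

Call:
{"op": "send_rows", "data": {"deltas": [[[0, 0, -0.001], [0, 0, 0], 1], [[0, 0, -0.002], [0, 0, 0], 1], [[0, 0, -0.003], [0, 0, 0], 1], [[0, 0, -0.004], [0, 0, 0], 1], [[0, 0, -0.004], [0, 0, 0], 1]]}}

```text
time_s: 22.1
ee_pos: [644.2, -146.0, 46.1]
ee_rot: [[-0.001, 1.0, 0.0], [1.0, 0.001, 0.0], [0.0, 0.0, -1.0]]
wrist_force: [-0.3, 0.2, 0.6]
opening: 62.7
finger_force: 57.3
```

Call:
{"op": "send_rows", "data": {"deltas": [[[0, 0, -0.001], [0, 0, 0], 1], [[0, 0, -0.002], [0, 0, 0], 1], [[0, 0, -0.003], [0, 0, 0], 1], [[0, 0, -0.003], [0, 0, 0], 1]]}}

```text
time_s: 22.5
ee_pos: [644.2, -146.1, 46.0]
ee_rot: [[-0.001, 1.0, 0.001], [1.0, 0.001, 0.001], [0.001, 0.001, -1.0]]
wrist_force: [-6.1, 2.3, 15.5]
opening: 62.6
finger_force: 58.5
```

Call:
{"op": "send_rows", "data": {"deltas": [[[0, 0, 0.003], [0, 0, 0], -0.2], [[0, 0, 0.003], [0, 0, 0], -0.5], [[0, 0, 0.003], [0, 0, 0], -0.8], [[0, 0, 0.003], [0, 0, 0], -1], [[0, 0, 0.003], [0, 0, 0], -1], [[0, 0, 0.03], [0, 0, 0], -1], [[0, 0, 0.09], [0, 0, 0], -1], [[0, 0, 0.17], [0, 0, 0], -1], [[0, 0, 0.25], [0, 0, 0], -1], [[0, 0, 0.28], [0, 0, 0], -1]]}}

```text
time_s: 23.5
ee_pos: [645.4, -147.2, 189.5]
ee_rot: [[-0.0, 1.0, 0.005], [1.0, 0.0, -0.001], [-0.001, 0.005, -1.0]]
wrist_force: [0.2, -0.3, 0.2]
opening: 85.1
finger_force: 0.0
```

Run:
```python
from fit import *
np.set_printoptions(precision=1,suppress=True)
s=bot.observe();print(s['ee_pos'],s['wrist_force'],s['opening'],s['time_s'])
snap('wrist','w8')
q=proj('w8',circ(644.2,-145.5,80,32));print(q.min(0),q.max(0))
q=proj('w8',circ(644.2,-145.5,21,44));print(q.min(0),q.max(0))
```

```text
[ 645.4 -147.2  189.5] [ 0.2 -0.3  0.2] 85.12741788190462 23.5
[243.3 160.9] [330.7 245.6]
[237.7 138.3] [336.2 235. ]
```

View pics/w8.png

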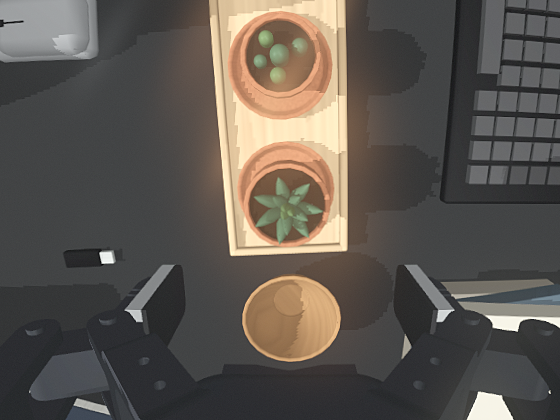

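The 64 mm pot stands centred on the saucer at the bowl's end (rim at (287,204)), and the bowl is untouched at (291,318). Last is the 40 mm pot at (416.5,125.5).

Call:
{"op": "send_rows", "data": {"deltas": [[[-0.455, 0.543, -0.06], [0, 0, 0], -1], [[-0.455, 0.543, -0.06], [0, 0, 0], -1], [[-0.455, 0.543, -0.06], [0, 0, 0], -1], [[-0.455, 0.543, -0.06], [0, 0, 0], -1], [[-0.455, 0.543, -0.06], [0, 0, 0], -1], [[-0.455, 0.543, -0.06], [0, 0, 0], -1], [[-0.455, 0.543, -0.06], [0, 0, 0], -1], [[-0.455, 0.543, -0.06], [0, 0, 0], -1], [[-0.455, 0.543, -0.06], [0, 0, 0], -1], [[-0.455, 0.543, -0.1], [0, 0, 0], -1]]}}

```text
time_s: 24.55
ee_pos: [415.3, 129.3, 135.1]
ee_rot: [[-0.007, 1.0, 0.001], [1.0, 0.007, 0.005], [0.005, 0.001, -1.0]]
wrist_force: [0.3, 0.4, -0.8]
opening: 85.8
finger_force: 0.0
```

Call:
{"op": "send_rows", "data": {"deltas": [[[0, 0, 0], [0, 0, 0], -1], [[0, 0, -0.04], [0, 0, 0], -1], [[0, 0, -0.08], [0, 0, 0], -1], [[0, 0, -0.13], [0, 0, 0], -1], [[0, 0, -0.18], [0, 0, 0], -1], [[0, 0, -0.21], [0, 0, 0], -1], [[0, 0, -0.23], [0, 0, 0], -1], [[0, 0, -0.242], [0, 0, 0], -1], [[0, 0, -0.242], [0, 0, 0], -1]]}}

```text
time_s: 25.45
ee_pos: [416.6, 125.0, 13.2]
ee_rot: [[-0.0, 1.0, -0.001], [1.0, 0.0, -0.001], [-0.001, -0.001, -1.0]]
wrist_force: [0.0, 1.0, 0.4]
opening: 85.4
finger_force: 0.0
```

Run:
```python
from h import *
s=bot.observe();print(s['ee_pos'],s['joint_pos'],s['wrist_force'],s['time_s'])
```

```text
[416.59954888 124.99774053  13.22606952] [-1.40348381  0.28320674  1.1265916   2.23168459 -0.3519363   0.81810522
 -0.04665486] [0.00127152 0.9886226  0.37816631] 25.45
```

Call:
{"op": "send_rows", "data": {"deltas": [[[0, 0, 0], [0, 0, 0], -0.4], [[0, 0, 0], [0, 0, 0], 0], [[0, 0, 0], [0, 0, 0], 0.2], [[0, 0, 0], [0, 0, 0], 0.4], [[0, 0, 0], [0, 0, 0], 0.7], [[0, 0, 0], [0, 0, 0], 1], [[0, 0, 0], [0, 0, 0], 1], [[0, 0, 0], [0, 0, 0], 1]], "force": 25}}

```text
time_s: 26.25
ee_pos: [416.8, 126.0, 13.8]
ee_rot: [[-0.001, 1.0, 0.0], [1.0, 0.001, 0.001], [0.001, 0.0, -1.0]]
wrist_force: [-1.5, 0.5, 6.7]
opening: 39.0
finger_force: 24.3
```

Call:
{"op": "send_rows", "data": {"deltas": [[[0, 0, 0.03], [0, 0, 0], 1], [[0, 0, 0.08], [0, 0, 0], 1], [[0, 0, 0.15], [0, 0, 0], 1], [[0, 0, 0.22], [0, 0, 0], 1], [[0, 0, 0.28], [0, 0, 0], 1], [[0, 0, 0.28], [0, 0, 0], 1], [[0, 0, 0.28], [0, 0, 0], 1], [[0, 0, 0.28], [0, 0, 0], 1]]}}

```text
time_s: 27.05
ee_pos: [416.0, 124.9, 152.4]
ee_rot: [[0.0, 1.0, -0.002], [1.0, -0.0, -0.0], [-0.0, -0.002, -1.0]]
wrist_force: [-0.1, 0.1, -0.4]
opening: 39.1
finger_force: 25.7
```

Run:
```python
from fit import *
np.set_printoptions(precision=1,suppress=True)
s=bot.observe();print(s['ee_pos'],s['wrist_force'],s['opening'],s['finger_force'],s['time_s'])
snap('wrist','w9')
z=s['ee_pos'][2]+42-14
h=mask_hull('w9',(285,240));print(h.min(0),h.max(0))
q=proj('w9',np.vstack([circ(*s['ee_pos'][:2],z+a,r) for a,r in pot(40)]));print(q.min(0),q.max(0))
```

```text
[416.  124.9 152.4] [-0.1  0.1 -0.4] 39.120256743069156 25.702090859413147 27.05
[235. 233.] [343. 346.]
[234.9 231.9] [345.  349.3]
```

Held and centred. I carry it to the saucer next to the can.

Call:
{"op": "send_rows", "data": {"deltas": [[[0.427, 0.087, 0], [0, 0, 0], 1], [[0.427, 0.087, 0], [0, 0, 0], 1], [[0.427, 0.087, 0], [0, 0, 0], 1], [[0.427, 0.087, 0], [0, 0, 0], 1], [[0.427, 0.087, 0], [0, 0, 0], 1], [[0.427, 0.087, 0], [0, 0, 0], 1], [[0.427, 0.087, 0], [0, 0, 0], 1], [[0.427, 0.087, -0.04], [0, 0, 0], 1], [[0.427, 0.087, -0.09], [0, 0, 0], 1], [[0.427, 0.087, -0.14], [0, 0, 0], 1]]}}

```text
time_s: 28.1
ee_pos: [629.5, 167.6, 81.0]
ee_rot: [[0.0, 1.0, -0.001], [1.0, -0.0, -0.003], [-0.003, -0.001, -1.0]]
wrist_force: [0.4, -0.5, -0.7]
opening: 38.7
finger_force: 25.8
```

Call:
{"op": "send_rows", "data": {"deltas": [[[0, 0, -0.04], [0, 0, 0], 1], [[0, 0, -0.07], [0, 0, 0], 1], [[0, 0, -0.09], [0, 0, 0], 1], [[0, 0, -0.1], [0, 0, 0], 1], [[0, 0, -0.104], [0, 0, 0], 1], [[0, 0, -0.106], [0, 0, 0], 1], [[0, 0, -0.108], [0, 0, 0], 1], [[0, 0, -0.108], [0, 0, 0], 1]]}}

```text
time_s: 28.9
ee_pos: [630.3, 169.2, 29.8]
ee_rot: [[-0.001, 1.0, 0.001], [1.0, 0.001, 0.0], [0.0, 0.001, -1.0]]
wrist_force: [-0.3, 0.4, -0.7]
opening: 39.1
finger_force: 25.8
```

Call:
{"op": "send_rows", "data": {"deltas": [[[0, 0, -0.001], [0, 0, 0], 1], [[0, 0, -0.002], [0, 0, 0], 1], [[0, 0, -0.003], [0, 0, 0], 1], [[0, 0, -0.003], [0, 0, 0], 1]]}}

```text
time_s: 29.3
ee_pos: [630.3, 169.2, 29.0]
ee_rot: [[-0.001, 1.0, 0.0], [1.0, 0.001, 0.001], [0.001, 0.0, -1.0]]
wrist_force: [-4.0, -0.2, 9.1]
opening: 39.1
finger_force: 26.6
```

Contact made. I release, rise, then move clear towards the robot for the final look.

Call:
{"op": "send_rows", "data": {"deltas": [[[0, 0, 0.002], [0, 0, 0], 0.2], [[0, 0, 0.002], [0, 0, 0], 0], [[0, 0, 0.002], [0, 0, 0], -0.4], [[0, 0, 0.002], [0, 0, 0], -1], [[0, 0, 0.002], [0, 0, 0], -1], [[0, 0, 0.03], [0, 0, 0], -1], [[0, 0, 0.09], [0, 0, 0], -1], [[0, 0, 0.17], [0, 0, 0], -1], [[0, 0, 0.25], [0, 0, 0], -1], [[0, 0, 0.34], [0, 0, 0], -1]]}}

```text
time_s: 30.3
ee_pos: [629.6, 168.7, 200.0]
ee_rot: [[-0.0, 1.0, -0.0], [1.0, 0.0, -0.0], [-0.0, -0.0, -1.0]]
wrist_force: [0.8, 0.4, 1.2]
opening: 85.7
finger_force: 0.0
```

Call:
{"op": "send_rows", "data": {"deltas": [[[-0.34, 0.05, 0.1], [0, 0, 0], -1], [[-0.34, 0.05, 0.1], [0, 0, 0], -1], [[-0.34, 0.05, 0.1], [0, 0, 0], -1], [[-0.34, 0.05, 0.1], [0, 0, 0], -1], [[-0.34, 0.05, 0.1], [0, 0, 0], -1], [[-0.34, 0.05, 0.1], [0, 0, 0], -1], [[-0.34, 0.05, 0.1], [0, 0, 0], -1], [[-0.34, 0.05, 0.1], [0, 0, 0], -1]]}}

```text
time_s: 31.1
ee_pos: [460.7, 193.8, 248.0]
ee_rot: [[-0.0, 1.0, 0.001], [1.0, 0.0, -0.001], [-0.001, 0.001, -1.0]]
wrist_force: [-0.1, 0.2, -0.4]
opening: 85.2
finger_force: 0.0
```

Run:
```python
from fit import *
snap('top','top1');snap('scene','scene1')
a=cv2.imread('pics/top1.png')[110:220,120:400];b=cv2.imread('pics/scene1.png')[110:390,130:410]
a=cv2.resize(a,None,fx=2,fy=2,interpolation=cv2.INTER_CUBIC);b=cv2.resize(b,(380,380))
c=np.zeros((600,560,3),np.uint8);c[:220]=a;c[220:600,:380]=b;cv2.imwrite('pics/fin.png',c)
s=bot.observe();print(s['ee_pos'],s['wrist_force'],s['time_s'])
```

```text
[460.91550996 193.20213193 247.76837813] [ 1.19124127  0.26590098 -0.55246671] 31.2
```

View pics/fin.png

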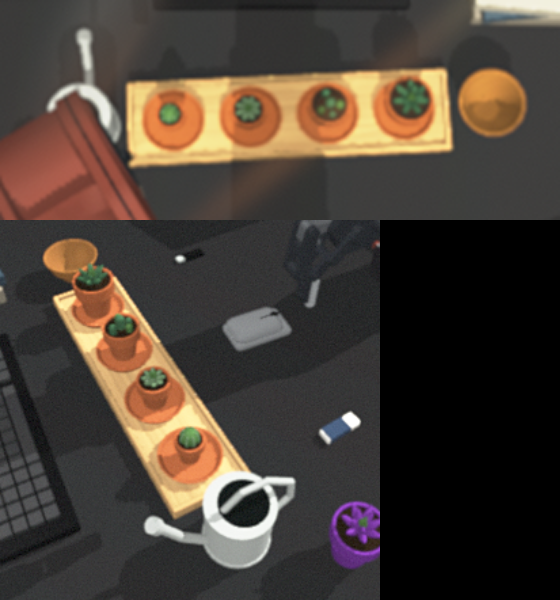

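The final picture shows all four pots upright and centred, running 40, 48, 56, 64 from the can to the bowl, with the can and bowl undisturbed. I hand the job in.

```bash
python3 -c "
from rig import bot
print(bot.job_done())"
```

```text
the job is handed in; nothing more can be done
None
```

The four pots stand upright in the middle of their saucers, smallest by the watering can to largest by the bowl, with the can and bowl left in place; I handed the job in at about 31 s of the 99 s allowed.

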